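# Raise the dust-box shield past its balance point and start the suction

### The arm

A 6-joint arm with a two-finger parallel gripper is mounted at the origin on a cart in front of the work surface, level with it; the furniture and walls round the work are solid. World frame = base frame: x ahead of the robot, y to its left, z up, the work surface at z = 0. Lengths are in m, angles in rad, forces in N, time in s.
With the tool pointing down it reaches from about 0.3 to 0.75 m from the base axis. Payload 8.5 kg.
Tool frame: the origin (TCP) lies at the very end of the fingers, on their centre line; the grasp point (between the pads) lies 19 mm behind it; z points along the fingers, y is the line along which they close (so a half turn about z gives the same grasp; the last joint's range is limited). The gripper opens to 85 mm and grips with 20 to 120 N. Pads are 22 mm wide; open, the fingers measure 114 mm over their backs; the gripper's body (76 mm by 85 mm) begins 54 mm behind the grasp point. The pads swing forward as they close: fully open they stand 13 mm farther back than shut.
Start: joints at [-1.528, 0.381, 1.297, -0, 1.464, -0.215], TCP at [0.14, -0.532, 0.193] pointing down, gripper open.
Joint ranges: [-3.11, 3.11], [-0.89, 2.33], [0.22, 2.48], [-1.42, 4.56], [0.17, 2.85], [-2.88, 2.88]. Speed limits (rad/s): [2.39, 2.39, 3.14, 3.14, 3.14, 3.14].

### API

Orientations are given as [roll, pitch, yaw] about the fixed x, y, z axes, in that order (R = Rz(yaw) Ry(pitch) Rx(roll)).
In Python, from plant import arm, eyes, finder gives the robot as it stands.
- The arm moves only by the tool move_arm, never from a script. Its argument "series" is a list of rows, each a list of 6 numbers: the shift along the tool's x, y, z each as a share of 0.5 m, from -1 to 1, then the turn, a rotation vector about the tool's x, y, z each as a share of 360 degrees, from -1 to 1. A call has 1 to 8 rows; each row is the pose to reach, as a shift and turn from the pose commanded when the call began, along the tool's axes at that moment, turning the shorter way round; what a row does not reach only later rows make up. A row lasts 1/8 s, in which the tool goes at most 62.5 mm and 10.7 degrees, less where a joint would pass 70% of its speed; a pose out of reach is approached as far as the arm can. A call with a number of a shift or a turn outside -1 to 1 is refused whole. A call with a gripper value outside its range is refused whole. "fingers" is the opening, from 0 (shut) to 1 (fully open), set as the call begins (left out, the last holds). The fingers move at their own pace and stop on an object; the grip force is fixed at half the most. Time passes only in rows, so rows that repeat a pose let the fingers close. It gives the time, the measured TCP pose, the force, the opening and the grip force at its end, in the units of the state.
- arm.get_state(): the state, without advancing time (a new reading comes with each control period).
- eyes.get_image(name): name is "scene" or "side" or "wrist"; returns a dict with "img" (480x640x3 uint8, red, green, blue), "range_z" (480x640 float32, m along the optical axis (not along the pixel's ray), 0 where there is no reading), "intrinsics" (3x3 intrinsics, pixels), "R" (3x3) and "t" (3): a world point X has camera coordinates R X + t. Camera axes: x right, y down, z forward; pixel columns grow to the right and rows downward; lengths in m; the calibration is good to about 2 mm. The wrist camera is an equidistant fisheye: a pixel r from the principal point sees the ray r / f radians off the axis. A picture is of the moment at which its call begins.
- arm.hand_in(): hands the job in; it is judged then, once.
Trained networks look in a picture, given as the dict that the camera call returned (one of the last four; its "shot" number tells which), for a name from the list of things; names that differ only in an ending like _2 or _b are one class to them, and where a whole thing is asked for, a point or a joint stands for the part that bears it (a point fixed in the world has none). Each returns a list of dicts, best first, with "conf" (0 to 1); they miss things now and then, are a little off and sometimes report something else, mostly with a low value. They report only what shows in the picture. A call takes as long as a camera call. They do not tell look-alikes from the thing itself.
- finder.cut_out(picture, name): "mask" (480x640 bool, what is visible of it) and "box" ([left, top, right, bottom] in pixels, round what is visible of it).
The state is a dict: "time_s": time; "qpos": joint angles; "joint_velocities": joint speeds; "joint_efforts": joint torques, N m; "eef_pos": TCP position; "tcp_rot": TCP orientation; "wrist_force": force on the tool from outside, world axes, zero at the start; "wrist_torque": the same for the moment, N m; "finger_gap": finger opening in m; "finger_force": force on a finger pad.
Only numpy, scipy, OpenCV 4.12 (cv2) and the standard library are available. Lean on these libraries where they do the work, as an engineer would, in place of code of your own. Each camera call takes 0.05 s, during which the arm holds its last target. There are 200 camera calls.

### The job

Get the dust box ready for trimming: with the fingertips or the outside of the fingers, push the clear counterweighted shield up by its orange bar past its balance point, so that it swings fully open and stays up by itself. Then press the green start button all the way down and let it spring back. Leave everything else where it stands, including the cast inside the box: nothing is to be picked up.

Things in the scene. Friction and masses are not known exactly. Their poses are not given: they have to be found in the camera images.
- dust_box: Fixed grey dust box: floor plate 270 x 200 x 12 mm with two side cheeks 137 mm high and a low back wall. Origin on the worktop straight below the middle of the shield's hinge; its z is up, its -x points to the open front (towards the robot), y runs along the hinge. The floor reaches 170 mm to the front of the origin and 100 mm behind it.
- push_bar (a point): Centre of the orange bar at the free edge of the shield: a freely turning roller 20 mm thick and 156 mm long, parallel to the hinge, held at its ends between the shield's two side arms. It lies 200 mm from the hinge axis. Shut, it stands about 178 mm above the worktop, in front of the box, with nothing beneath it but the worktop or the edge of the floor plate. The clear pane starts 17 mm behind the bar's centre, in the plane of the side arms.
- shield_hinge (a point): Middle of the shield's hinge axis, 110 mm above the worktop; the axis is level, along the dust box's y.
- shield (a joint): Angle of the clear shield (172 mm wide, side arms of aluminium, dark steel counterweight behind the hinge), rad. 0 = shut, resting on its stop with the arms rising 20 degrees from the hinge to the bar; it grows as the bar goes up and back, 1.40 = fully open against its stop, arms 100 degrees from the front horizontal. It balances near 0.70; below that it falls shut, beyond it it swings slowly open by itself (damped hinge). At the bar it takes 1 to 3 N square to the arms.
- start_box: Fixed grey box of 100 x 85 x 31 mm with the green button on top; stands to the left or to the right of the dust box. Origin at the centre of its underside.
- start_button_top (a point): Centre of the top face of the round green push button (32 mm in diameter), which points straight up, about 55 mm above the worktop.
- start_button (a joint): Travel of the button, m: 0 = up, 0.008 = fully down (5 N); it springs back.
- cast: Yellow plaster tooth cast 51 x 66 x 31 mm, loose on the floor of the dust box under the shield; origin at the centre of its underside. To be left alone.
- articulator: Brass articulator with casts, 83 x 86 x 79 mm, loose, on the other side of the dust box from the start box; origin at the centre of its underside. To be left alone.
- red_wheel: Small red polishing wheel, 24 mm in diameter, 10 mm high, loose. To be left alone.
- sealer: White dropper bottle with a blue tip, 33 x 33 x 80 mm, loose. To be left alone.
- green_cast: Green tooth cast 51 x 66 x 31 mm, loose, standing behind on the right. To be left alone.
- bur_case: Blue flat case 72 x 111 x 24 mm, far right. To be left alone.
- plaster_scoop: Blue scoop 39 x 107 x 25 mm, right. To be left alone.
- marker: White and blue marker, 133 mm long, far right. To be left alone.
Things that resemble listed ones, but are neither listed nor needed, are in the scene too. What is shaped like the start_box but pink or red is not meant.

How it is judged:
By the outcome, as a careful person would: the job done as asked, in the order asked, and still so for the second after the job is handed in, with the robot touching nothing.
It also fails if it takes over 40 s, if anything falls off the work surface, if the arm or the gripper's body presses on something with over 40 N, if the wrist force passes 120 N, or if a joint passes its speed limit or range.

## Working session

There is one attempt and no reset: what is moved stays moved. The work goes in short steps, Python scripts to look and compute and a tool call to move; the robot and the scene stay as the last step left them, time stands still between calls to the robot, and variables do not carry over. Pictures are saved under pics/ and viewed, at most 10 in all, crops included, and the job is handed in when it is done.

Besides the shell and the picture viewer there is one more tool, called after ">>>" as name(argument=value, ...) on one line, values as JSON. move_arm: Moves the arm, as the interface text tells. Shift numbers are shares of 0.5 m and turn numbers shares of 360 degrees, none past 1 either way. Its arguments: {"type":"object","properties":{"series":{"type":"array"},"fingers":{"type":"number"}},"required":["series"]}

```bash
mkdir -p pics; cat > h.py <<'E'
import numpy as np, cv2
from plant import arm, eyes, finder
def pts(p, m):
    v,u=np.nonzero(m & (p["range_z"]>0)); z=p["range_z"][v,u]; K=p["intrinsics"]
    c=np.c_[(u-K[0,2])/K[0,0]*z,(v-K[1,2])/K[1,1]*z,z]
    return (c-p["t"])@p["R"]
def save(p,n,box=None,s=1):
    im=p["img"][...,::-1]
    if box: im=im[box[1]:box[3],box[0]:box[2]]
    cv2.imwrite("pics/"+n,cv2.resize(im,None,fx=s,fy=s,interpolation=cv2.INTER_CUBIC))
E
python3 - <<'E'
from h import *
s=arm.get_state(); print(s["eef_pos"],s["tcp_rot"],s["time_s"],s["finger_gap"])
for c in ("scene","side"):
    p=eyes.get_image(c); save(p,c+"0.png")
    print(c,"cam at",np.round(-p["R"].T@p["t"],3))
    for n in ("push_bar","start_button","start_button_top","start_box","dust_box","cast","articulator","sealer","red_wheel"):
        for d in finder.cut_out(p,n)[:3]:
            w=pts(p,d["mask"]); 
            print(n,round(d["conf"],2),np.round(d["box"]).astype(int), np.round(np.percentile(w,[3,50,97],axis=0),3).tolist() if len(w) else None)
E
```

```text
[ 0.1402096  -0.53145781  0.19258992] [-3.14011508e+00 -2.95750277e-04  2.57820995e-01] 0.0 0.08529996825711936
scene cam at [-0.13   0.938  1.23 ]
push_bar 0.69 [241 231 331 284] [[0.446, -0.15, 0.024], [0.555, -0.044, 0.147], [0.711, 0.049, 0.187]]
start_button 0.51 [346 227 350 234] [[0.518, -0.376, 0.047], [0.526, -0.363, 0.052], [0.536, -0.352, 0.057]]
start_box 0.67 [327 225 360 251] [[0.484, -0.4, 0.005], [0.522, -0.351, 0.029], [0.577, -0.322, 0.054]]
start_box 0.2 [307 208 334 225] [[0.651, -0.486, 0.001], [0.689, -0.42, 0.021], [0.73, -0.376, 0.028]]
dust_box 0.95 [240 232 338 314] [[0.457, -0.149, 0.006], [0.576, -0.026, 0.058], [0.736, 0.053, 0.184]]
dust_box 0.31 [291 278 310 287] [[0.514, -0.085, 0.011], [0.539, -0.056, 0.026], [0.566, -0.028, 0.04]]
cast 0.68 [292 274 308 287] [[0.517, -0.079, 0.016], [0.541, -0.055, 0.026], [0.567, -0.032, 0.038]]
articulator 0.66 [241 331 277 371] [[0.455, 0.214, 0.003], [0.483, 0.257, 0.061], [0.534, 0.282, 0.076]]
side cam at [-0.081 -1.345  1.033]
push_bar 0.85 [254 195 359 245] [[0.448, -0.157, 0.086], [0.557, -0.058, 0.147], [0.
[... 785 characters left out ...]
268 318 308 359] [[0.326, -0.419, 0.006], [0.368, -0.389, 0.03], [0.421, -0.335, 0.054]]
dust_box 0.64 [252 195 363 278] [[0.46, -0.169, 0.007], [0.588, -0.08, 0.061], [0.715, 0.048, 0.184]]
dust_box 0.18 [346 343 386 358] [[0.499, -0.52, -0.0], [0.556, -0.492, 0.019], [0.583, -0.463, 0.028]]
cast 0.81 [286 247 308 264] [[0.517, -0.101, 0.013], [0.549, -0.082, 0.029], [0.577, -0.041, 0.041]]
cast 0.47 [252 195 355 242] [[0.449, -0.156, 0.091], [0.557, -0.059, 0.147], [0.708, 0.038, 0.188]]
articulator 0.92 [227 194 253 221] [[0.468, 0.205, 0.004], [0.504, 0.227, 0.048], [0.536, 0.265, 0.077]]
sealer 0.65 [251 191 355 242] [[0.449, -0.157, 0.097], [0.551, -0.06, 0.149], [0.707, 0.038, 0.188]]
```

View pics/side0.png

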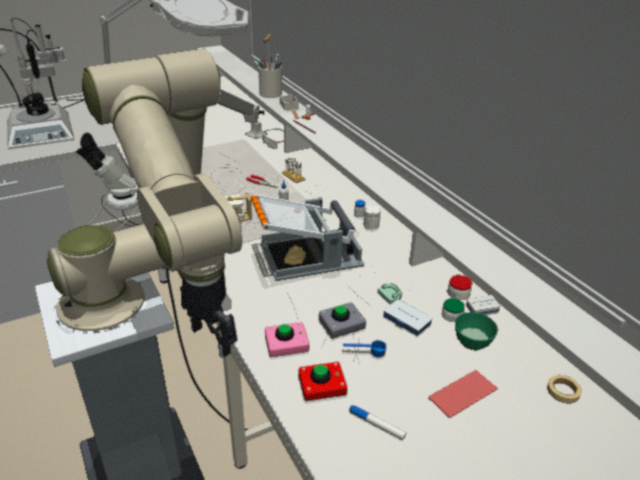

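View pics/scene0.png

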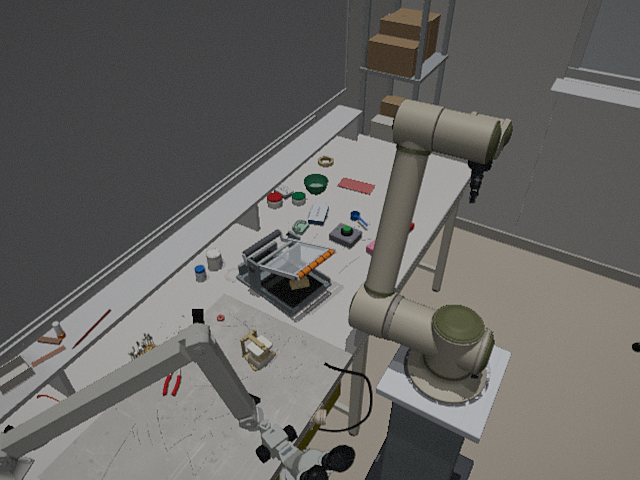

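```bash
python3 - <<'E'
from h import *
for c in ("side","scene"):
    p=eyes.get_image(c)
    if c=="side": save(p,"crop1.png",(220,170,440,440),2.2)
    hsv=cv2.cvtColor(p["img"],cv2.COLOR_RGB2HSV)
    for name,lo,hi,zr in (("orange",(6,130,110),(17,255,255),(.14,.25)),("green",(40,90,40),(90,255,255),(.045,.07)),("red/pink",(168,70,60),(180,255,255),(0,.07))):
        m=cv2.inRange(hsv,lo,hi); n,l,st,_=cv2.connectedComponentsWithStats(m)
        for i in range(1,n):
            if st[i,4]<15: continue
            w=pts(p,l==i)
            if len(w)<8: continue
            print(c,name,st[i].tolist(),np.round(np.percentile(w,[4,50,96],axis=0),3).tolist())
            if name=="orange":
                k=w[(w[:,2]>.15)]
                if len(k)>20:
                    q=k.mean(0); print("  axis",np.linalg.svd(k-q)[2][0].round(3),q.round(3))
E
```

```text
side orange [251, 196, 17, 29, 186] [[0.44, -0.101, 0.18], [0.457, -0.035, 0.187], [0.475, 0.038, 0.191]]
  axis [-0.198 -0.98   0.008] [ 0.457 -0.033  0.187]
side green [444, 298, 20, 15, 233] [[0.786, -0.503, 0.036], [0.808, -0.481, 0.041], [0.829, -0.457, 0.045]]
side green [334, 306, 14, 11, 125] [[0.515, -0.388, 0.042], [0.526, -0.378, 0.053], [0.543, -0.361, 0.059]]
side green [455, 311, 42, 38, 931] [[0.743, -0.63, 0.021], [0.806, -0.571, 0.041], [0.838, -0.535, 0.059]]
side green [278, 324, 14, 12, 127] [[0.357, -0.386, 0.041], [0.37, -0.376, 0.052], [0.384, -0.361, 0.058]]
side green [313, 365, 15, 14, 164] [[0.37, -0.545, 0.041], [0.382, -0.536, 0.053], [0.396, -0.519, 0.057]]
side red/pink [450, 276, 21, 14, 176] [[0.859, -0.438, 0.042], [0.881, -0.416, 0.046], [0.905, -0.393, 0.051]]
side red/pink [265, 323, 44, 34, 930] [[0.326, -0.42, 0.009], [0.366, -0.395, 0.029], [0.419, -0.336, 0.035]]
scene orange [297, 249, 37, 29, 195] [[0.441, -0.098, 0.176], [0.458, -0.026, 0.185], [0.476, 0.045, 0.191]]
  axis [0.182 0.983 0.012] [ 0.458 -0.026  0.185]
scene green [304, 174, 24, 20, 257] [[0.752, -0.627, 0.02], [0.806, -0.605, 0.041], [0.839, -0.529, 0.059]]
scene green [292, 192, 13, 8, 83] [[0.787, -0.496, 0.032], [0.81, -0.469, 0.039], [0.834, -0.446, 0.045]]
scene green [343, 226, 8, 7, 50] [[0.517, -0.382, 0.038], [0.528, -0.363, 0.053], [0.542, -0.353, 0.058]]
scene red/pink [267, 192, 15, 10, 87] [[0.857, -0.434, 0.038], [0.885, -0.403, 0.045], [0.908, -0.372, 0.052]]
scene red/pink [366, 245, 8, 10, 41] [[0.406, -0.344, 0.007], [0.418, -0.338, 0.019], [0.433, -0.33, 0.029]]
scene red/pink [163, 375, 8, 16, 41] [[0.648, 0.434, 0.007], [0.66, 0.454, 0.011], [0.671, 0.474, 0.016]]
scene red/pink [172, 376, 9, 19, 40] [[0.619, 0.424, 0.003], [0.631, 0.445, 0.011], [0.646, 0.468, 0.016]]
```

View crop1.

View pics/crop1.png

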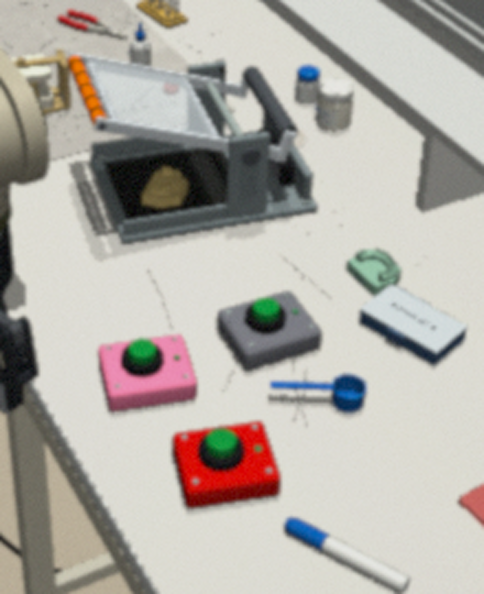

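Three candidates are shaped like the start box: grey (side px 342,313), pink (285,335) and red (322,375). The enlarged crop confirms the grey one, since the pink and red boxes are excluded. The orange bar is at (259,210), shut, with its centre at about (0.458, -0.030, 0.178). The box yaw is about -0.19.

```bash
cat >> h.py <<'E'
from scipy.spatial.transform import Rotation as Rn
YAW=-0.19; BX=np.array([np.cos(YAW),np.sin(YAW),0]); Z=np.array([0,0,1.]); BAR=np.array([.458,-.030,.178]); HX=.188
TILT=Rn.from_euler("xyz",[np.pi,-np.pi/6,YAW])
def off(a,b,o=BAR): return o+a*BX+b*Z
def barat(th): 
    t=np.radians(th); return off(HX-.2*np.cos(t), .2*np.sin(t)-.068)
def rows(targets):
    s=arm.get_state(); p0=np.array(s["eef_pos"]); R0=Rn.from_euler("xyz",s["tcp_rot"])
    for p,R in targets:
        d=R0.inv().apply(np.array(p)-p0)/.5; r=(R0.inv()*R).as_rotvec()/(2*np.pi)
        print(np.round(np.r_[d,r],3).tolist())
E
python3 - <<'E'
from h import *
rows([(off(-.10,.07),TILT),(off(-.037,-.0385),TILT)])
E
```

```text
[0.69, -0.895, -0.11, -0.019, 0.082, 0.07]
[0.804, -0.841, 0.107, -0.019, 0.082, 0.07]
```

>>> move_arm(series=[[0.69, -0.895, -0.11, -0.019, 0.082, 0.07], [0.69, -0.895, -0.11, -0.019, 0.082, 0.07], [0.69, -0.895, -0.11, -0.019, 0.082, 0.07], [0.69, -0.895, -0.11, -0.019, 0.082, 0.07], [0.69, -0.895, -0.11, -0.019, 0.082, 0.07], [0.69, -0.895, -0.11, -0.019, 0.082, 0.07], [0.69, -0.895, -0.11, -0.019, 0.082, 0.07], [0.69, -0.895, -0.11, -0.019, 0.082, 0.07]], fingers=0)

```text
time_s: 2.1
eef_pos: [0.3243, -0.0961, 0.2389]
tcp_rot: [3.138, -0.52, -0.193]
wrist_force: [0.2, -0.4, -0.3]
finger_gap: -0.0002
finger_force: 0.0
```

```bash
python3 - <<'E'
from h import *
rows([(off(-.10,.07),TILT)])
E
```

```text
[0.041, -0.18, 0.002, 0.001, 0.001, -0.0]
```

>>> move_arm(series=[[0.041, -0.18, 0.002, 0, 0, 0], [0.041, -0.18, 0.002, 0, 0, 0], [0.041, -0.18, 0.002, 0, 0, 0], [0.041, -0.18, 0.002, 0, 0, 0]])

```text
time_s: 2.6
eef_pos: [0.3596, -0.0117, 0.2474]
tcp_rot: [3.14, -0.518, -0.188]
wrist_force: [-0.5, -0.5, -0.4]
finger_gap: 0.0002
finger_force: 0.0
```

```bash
python3 - <<'E'
from h import *
print(arm.get_state()["eef_pos"])
rows([(off(-.037,-.0385),TILT)])
p=eyes.get_image("side"); save(p,"s2.png",(200,160,380,290),3)
p=eyes.get_image("wrist"); 
for d in finder.cut_out(p,"push_bar")[:2]: print(d["conf"],d["box"])
E
```

```text
[ 0.35959327 -0.01166091  0.24744103]
[0.003, -0.001, 0.25, 0.0, 0.001, 0.0]
0.73 [211.1, 1.0, 439.9, 178.2]
```

View pics/s2.png

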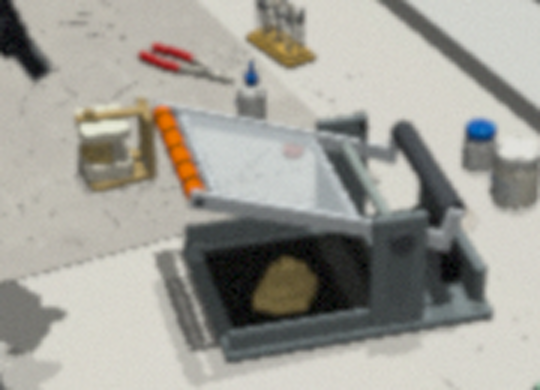

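The crop shows the bar shut at crop px (180,150), and the fingertip at (35,70), up and to the left of it. Next I lower the fingers in front of the bar.

>>> move_arm(series=[[0.002, 0, 0.12, 0, 0, 0], [0.003, 0, 0.25, 0, 0, 0], [0.003, 0, 0.25, 0, 0, 0], [0.003, 0, 0.25, 0, 0, 0]])

```text
time_s: 3.25
eef_pos: [0.4214, -0.0262, 0.1402]
tcp_rot: [3.14, -0.518, -0.194]
wrist_force: [-0.5, 0.2, -0.1]
finger_gap: -0.0
finger_force: 0.0
```

```bash
python3 - <<'E'
from h import *
print(arm.get_state()["eef_pos"])
rows([(barat(t)+off(-.0107,-.0235,0)+off(.866*.004,.5*.004,0),TILT) for t in (20,27,34,41,48,55,62,69,76)])
p=eyes.get_image("side"); save(p,"s3.png",(200,160,380,290),3)
E
```

```text
[ 0.42135511 -0.02616037  0.14020156]
[0.068, -0.007, 0.0, 0.001, 0.001, -0.001]
[0.107, -0.007, -0.029, 0.001, 0.001, -0.001]
[0.149, -0.007, -0.053, 0.001, 0.001, -0.001]
[0.194, -0.007, -0.072, 0.001, 0.001, -0.001]
[0.241, -0.007, -0.086, 0.001, 0.001, -0.001]
[0.29, -0.007, -0.093, 0.001, 0.001, -0.001]
[0.338, -0.007, -0.095, 0.001, 0.001, -0.001]
[0.387, -0.007, -0.09, 0.001, 0.001, -0.001]
[0.435, -0.008, -0.08, 0.001, 0.001, -0.001]
```

View pics/s3.png

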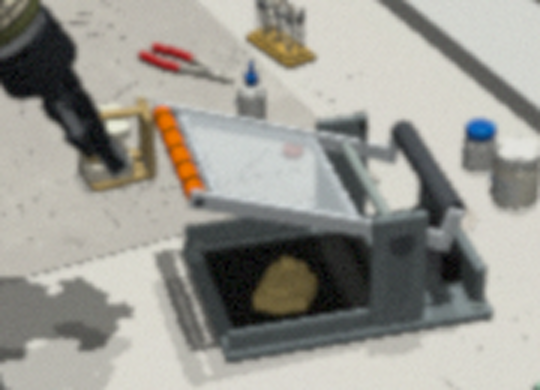

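The fingertip (crop px 115,165) is in front of and below the bar (180,150), with clearance. Now I push along the arc.

>>> move_arm(series=[[0.035, -0.004, 0, 0, 0, 0], [0.068, -0.007, 0, 0, 0, 0], [0.088, -0.007, -0.015, 0, 0, 0], [0.107, -0.007, -0.029, 0, 0, 0], [0.128, -0.007, -0.041, 0, 0, 0], [0.149, -0.007, -0.053, 0, 0, 0], [0.172, -0.007, -0.063, 0, 0, 0], [0.194, -0.007, -0.072, 0, 0, 0]])

```text
time_s: 4.3
eef_pos: [0.488, -0.0347, 0.2194]
tcp_rot: [3.14, -0.518, -0.193]
wrist_force: [-0.7, -0.3, -0.1]
finger_gap: 0.0002
finger_force: 0.0
```

```bash
python3 - <<'E'
from h import *
rows([(barat(t)+off(-.0107,-.0235,0)+off(.866*.004,.5*.004,0),TILT) for t in (41,48,55,62,69,74)])
p=eyes.get_image("side"); save(p,"s4.png",(200,140,380,270),3)
E
```

```text
[-0.001, 0.002, -0.001, 0.0, 0.001, -0.0]
[0.046, 0.002, -0.014, 0.0, 0.001, -0.0]
[0.095, 0.002, -0.022, 0.0, 0.001, -0.0]
[0.144, 0.002, -0.023, 0.0, 0.001, -0.0]
[0.192, 0.002, -0.019, 0.0, 0.001, -0.0]
[0.226, 0.002, -0.012, 0.0, 0.001, -0.0]
```

View pics/s4.png

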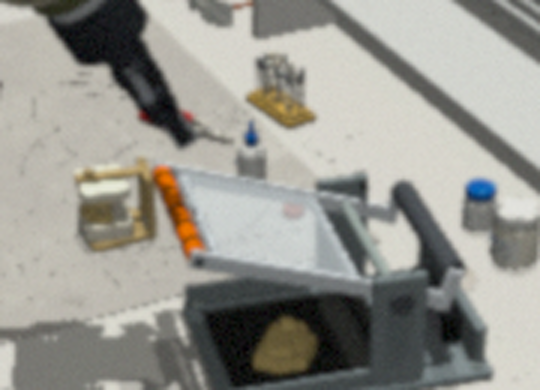

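The shield is still shut: the bar is at crop px (178,210), and the fingertip has passed above it at (185,140). I'll measure the real finger shape and the bar from depth.

```bash
python3 - <<'E'
from h import *
s=arm.get_state(); R0=Rn.from_euler("xyz",s["tcp_rot"]); p0=np.array(s["eef_pos"])
for c in ("side","scene"):
    p=eyes.get_image(c); w=pts(p,np.ones((480,640),bool))
    l=R0.inv().apply(w-p0); k=l[(abs(l[:,0])<.06)&(abs(l[:,1])<.06)&(l[:,2]>-.12)&(l[:,2]<.03)]
    print(c,len(k))
    for z in np.arange(-.11,.03,.01):
        q=k[(k[:,2]>=z)&(k[:,2]<z+.01)]
        if len(q): print(round(z,3),len(q),q[:,:2].min(0).round(3),q[:,:2].max(0).round(3))
    hsv=cv2.cvtColor(p["img"],cv2.COLOR_RGB2HSV); m=cv2.inRange(hsv,(6,130,110),(17,255,255))>0
    w=pts(p,m)-BAR; b=np.c_[w@BX,w@np.array([-BX[1],BX[0],0]),w[:,2]]; b=b[(abs(b)<[.05,.1,.05]).all(1)]
    print("bar rel",np.percentile(b,[5,50,95],axis=0).round(4).tolist())
E
```

```text
side 368
-0.11 41 [-0.01  -0.016] [0.02  0.051]
-0.1 16 [-0.009  0.014] [0.016 0.042]
-0.09 21 [-0.007 -0.004] [0.016 0.038]
-0.08 9 [-0.007  0.008] [0.015 0.018]
-0.07 29 [-0.007  0.002] [0.014 0.02 ]
-0.06 27 [-0.008 -0.004] [0.014 0.019]
-0.05 20 [-0.007  0.   ] [0.014 0.012]
-0.04 6 [-0.004  0.002] [0.012 0.011]
-0.0 8 [-0.051 -0.026] [-0.04   0.047]
0.01 143 [-0.056 -0.059] [-0.035  0.06 ]
0.02 17 [-0.038 -0.055] [-0.029  0.046]
bar rel [[-0.0065, -0.07, 0.0034], [0.0, -0.0098, 0.0092], [0.0073, 0.0676, 0.0126]]
scene 290
-0.11 15 [-0.018 -0.042] [0.015 0.015]
-0.1 10 [-0.014 -0.042] [-0.002 -0.015]
-0.09 11 [-0.013 -0.034] [ 0.001 -0.007]
-0.08 2 [-0.013 -0.011] [-0.011 -0.007]
-0.07 2 [-0.011 -0.006] [-0.011 -0.001]
-0.06 4 [-0.011 -0.016] [-0.004 -0.007]
-0.05 7 [-0.012 -0.015] [0.005 0.002]
-0.04 2 [-0.01  -0.008] [-0.008 -0.004]
-0.0 23 [-0.055 -0.055] [-0.042  0.058]
0.01 176 [-0.059 -0.059] [-0.039  0.06 ]
0.02 30 [-0.059 -0.058] [-0.032  0.058]
bar rel [[-0.0086, -0.0683, 0.0011], [-0.0012, 0.0111, 0.0076], [0.0108, 0.077, 0.0122]]
```

```bash
python3 - <<'E'
from h import *
s=arm.get_state(); R0=Rn.from_euler("xyz",s["tcp_rot"]); p0=np.array(s["eef_pos"])
for c in ("side",):
    p=eyes.get_image(c)
    for z in (0,-.02,-.035,-.05):
        q=p["K"] if 0 else p["intrinsics"]@(p["R"]@(p0+R0.apply([0,0,z]))+p["t"]); print(z,(q[:2]/q[2]).round(1),"crop",((q[:2]/q[2]-[200,140])*3).round())
E
```

```text
0 [268.5 196.8] crop [206. 170.]
-0.02 [264.8 191.8] crop [194. 155.]
-0.035 [262.  187.9] crop [186. 144.]
-0.05 [259.2 184. ] crop [177. 132.]
```

The real fingertips end about 34 mm short of the nominal TCP along the tool's z, both in depth and by projection, so they slid over the bar. I retreat and redo the push with that offset.

```bash
cat >> h.py <<'E'
N=.866*BX+.5*Z; A=.5*BX-.866*Z; CO=-.021*N+.052*A
E
python3 - <<'E'
from h import *
rows([(BAR-.056*N-.03*A,TILT),(BAR+CO-.035*N,TILT),(BAR+CO-.012*N,TILT)])
rows([(barat(t)+CO+.002*N,TILT) for t in (20,27,34,41)])
E
```

```text
[-0.204, 0.003, -0.018, 0.0, 0.001, -0.0]
[-0.203, 0.002, 0.146, 0.0, 0.001, -0.0]
[-0.157, 0.002, 0.145, 0.0, 0.001, -0.0]
[-0.128, 0.002, 0.145, 0.0, 0.001, -0.0]
[-0.089, 0.002, 0.115, 0.0, 0.001, -0.0]
[-0.047, 0.002, 0.091, 0.0, 0.001, -0.0]
[-0.002, 0.002, 0.072, 0.0, 0.001, -0.0]
```

>>> move_arm(series=[[-0.1, 0, -0.018, 0, 0, 0], [-0.204, 0.002, -0.018, 0, 0, 0], [-0.204, 0.002, -0.018, 0, 0, 0], [-0.203, 0.002, 0.06, 0, 0, 0], [-0.203, 0.002, 0.146, 0, 0, 0], [-0.203, 0.002, 0.146, 0, 0, 0], [-0.157, 0.002, 0.146, 0, 0, 0], [-0.157, 0.002, 0.146, 0, 0, 0]])

```text
time_s: 5.5
eef_pos: [0.4571, -0.0299, 0.1187]
tcp_rot: [3.139, -0.522, -0.192]
wrist_force: [-0.8, 0.7, 0.2]
finger_gap: -0.0001
finger_force: 0.0
```

```bash
python3 - <<'E'
from h import *
rows([(barat(t)+CO+.003*N,TILT) for t in (20,27,34,41,48,55,62,69,74)])
E
```

```text
[0.025, -0.0, 0.002, 0.001, 0.0, -0.0]
[0.065, -0.0, -0.028, 0.001, 0.0, -0.0]
[0.107, -0.0, -0.052, 0.001, 0.0, -0.0]
[0.152, -0.0, -0.07, 0.001, 0.0, -0.0]
[0.199, -0.0, -0.084, 0.001, 0.0, -0.0]
[0.248, -0.0, -0.091, 0.001, 0.0, -0.0]
[0.296, -0.0, -0.092, 0.001, 0.0, -0.0]
[0.345, -0.001, -0.088, 0.001, 0.0, -0.0]
[0.379, -0.001, -0.081, 0.001, 0.0, -0.0]
```

>>> move_arm(series=[[0.025, 0, 0.002, 0, 0, 0], [0.045, 0, -0.013, 0, 0, 0], [0.065, 0, -0.028, 0, 0, 0], [0.086, 0, -0.04, 0, 0, 0], [0.107, 0, -0.052, 0, 0, 0]])

```text
time_s: 6.12
eef_pos: [0.4886, -0.0359, 0.1662]
tcp_rot: [3.14, -0.518, -0.193]
wrist_force: [-1.4, 0.0, -1.1]
finger_gap: 0.0
finger_force: 0.6
```

```bash
python3 - <<'E'
from h import *
p=eyes.get_image("side"); save(p,"s5.png",(200,140,380,270),3)
rows([(barat(t)+CO+.003*N,TILT) for t in (34,41,48,55,62,69,74,78)])
E
```

```text
[-0.0, -0.0, -0.0, 0.001, 0.0, -0.0]
[0.045, -0.001, -0.019, 0.001, 0.0, -0.0]
[0.092, -0.001, -0.032, 0.001, 0.0, -0.0]
[0.14, -0.001, -0.039, 0.001, 0.0, -0.0]
[0.189, -0.001, -0.041, 0.001, 0.0, -0.0]
[0.238, -0.001, -0.036, 0.001, 0.0, -0.0]
[0.272, -0.001, -0.029, 0.001, 0.0, -0.0]
[0.299, -0.001, -0.022, 0.001, 0.0, -0.0]
```

View pics/s5.png

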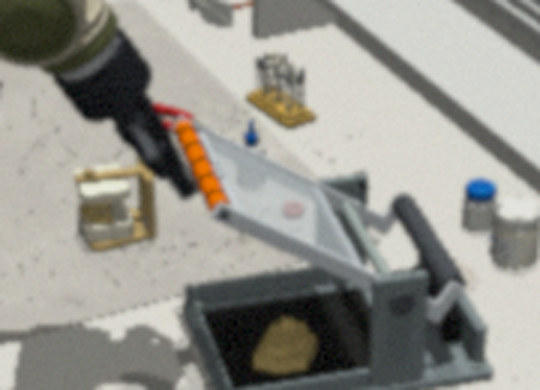

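The bar (crop px 205,165) is rising with the fingers behind it at (175,180). I carry on along the arc.

>>> move_arm(series=[[0.022, 0, -0.01, 0, 0, 0], [0.045, 0, -0.019, 0, 0, 0], [0.069, 0, -0.026, 0, 0, 0], [0.092, 0, -0.032, 0, 0, 0], [0.116, 0, -0.036, 0, 0, 0], [0.14, 0, -0.039, 0, 0, 0], [0.165, 0, -0.041, 0, 0, 0], [0.189, 0, -0.041, 0, 0, 0]])

```text
time_s: 7.18
eef_pos: [0.5602, -0.0499, 0.2306]
tcp_rot: [3.14, -0.518, -0.193]
wrist_force: [0.2, -0.2, -0.3]
finger_gap: 0.0002
finger_force: 0.1
```

>>> move_arm(series=[[0.024, 0, 0.003, 0, 0, 0], [0.049, 0, 0.005, 0, 0, 0], [0.066, 0, 0.008, 0, 0, 0], [0.083, 0, 0.012, 0, 0, 0], [0.083, 0, 0.012, 0, 0, 0]])

```text
time_s: 7.8
eef_pos: [0.5981, -0.0573, 0.2454]
tcp_rot: [3.14, -0.518, -0.193]
wrist_force: [0.3, -0.4, -0.7]
finger_gap: 0.0002
finger_force: 0.0
```

```bash
python3 - <<'E'
from h import *
p=eyes.get_image("side"); save(p,"s6.png",(200,110,380,270),3)
E
```

```text
(no output)
```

View pics/s6.png

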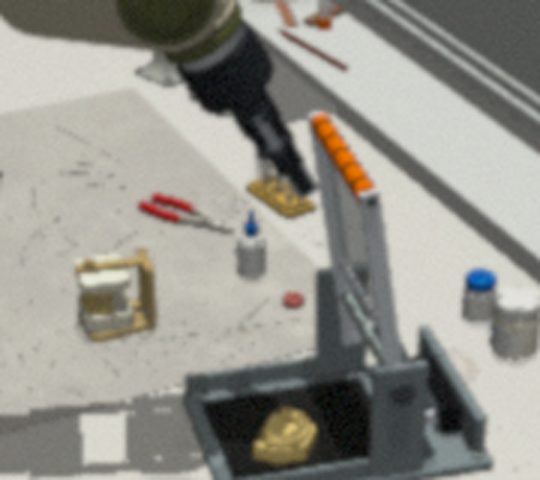

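The shield is past balance and nearly fully open, with the bar at crop px (342,155), clear of the fingers. I retreat and head for the grey button.

```bash
python3 - <<'E'
from h import *
D=Rn.from_euler("xyz",[np.pi,0,YAW])
rows([([.45,-.05,.24],TILT),([.45,-.25,.22],D),([.529,-.370,.12],D)])
E
```

```text
[-0.26, 0.043, -0.136, 0.0, 0.001, -0.0]
[-0.213, 0.435, -0.062, 0.0, -0.082, -0.001]
[-0.137, 0.64, 0.211, 0.0, -0.082, -0.001]
```

>>> move_arm(series=[[-0.13, 0.02, -0.068, 0, 0, 0], [-0.26, 0.043, -0.136, 0, 0, 0], [-0.26, 0.043, -0.136, 0, 0, 0], [-0.213, 0.435, -0.062, 0, -0.082, 0], [-0.213, 0.435, -0.062, 0, -0.082, 0], [-0.213, 0.435, -0.062, 0, -0.082, 0], [-0.213, 0.435, -0.062, 0, -0.082, 0], [-0.137, 0.64, 0.1, 0, -0.082, 0]])

```text
time_s: 8.85
eef_pos: [0.4743, -0.3025, 0.1979]
tcp_rot: [3.139, -0.006, -0.192]
wrist_force: [1.1, 0.8, -0.0]
finger_gap: 0.0
finger_force: 0.0
```

```bash
python3 - <<'E'
from h import *
D=Rn.from_euler("xyz",[np.pi,0,YAW])
rows([([.529,-.370,.12],D)])
E
```

```text
[0.132, 0.111, 0.157, 0.0, -0.001, -0.0]
```

>>> move_arm(series=[[0.132, 0.111, 0.08, 0, -0.001, 0], [0.132, 0.111, 0.157, 0, -0.001, 0], [0.132, 0.111, 0.157, 0, -0.001, 0], [0.132, 0.111, 0.157, 0, -0.001, 0]])

```text
time_s: 9.35
eef_pos: [0.5283, -0.3693, 0.1198]
tcp_rot: [3.139, 0.002, -0.193]
wrist_force: [0.1, 0.4, 0.6]
finger_gap: -0.0001
finger_force: 0.0
```

```bash
python3 - <<'E'
from h import *
s=arm.get_state(); R0=Rn.from_euler("xyz",s["tcp_rot"]); p0=np.array(s["eef_pos"]); print(p0)
for c in ("side","scene"):
    p=eyes.get_image(c)
    if c=="side": save(p,"s7.png",(240,220,400,350),3.5)
    w=pts(p,np.ones((480,640),bool))
    l=R0.inv().apply(w-p0); k=l[(abs(l[:,0])<.03)&(abs(l[:,1])<.03)&(l[:,2]>-.08)]
    h,e=np.histogram(k[:,2],np.arange(-.08,.13,.01)); print(c,dict(zip(e.round(2).tolist(),h.tolist())))
    hsv=cv2.cvtColor(p["img"],cv2.COLOR_RGB2HSV); w=pts(p,cv2.inRange(hsv,(40,90,40),(90,255,255))>0)
    g=w[(abs(w[:,:2]-[.529,-.37])<.04).all(1)&(w[:,2]>.045)&(w[:,2]<.08)]; print("green",np.percentile(g,[3,50,97],axis=0).round(4).tolist() if len(g) else 0)
    o=pts(p,cv2.inRange(hsv,(6,130,110),(17,255,255))>0); o=o[(o[:,2]>.12)&(o[:,0]>.3)]-off(HX,0); 
    if len(o): print("bar rel hinge",np.median(o@BX).round(3),np.median(o[:,2]).round(3)+.068)
E
```

```text
[ 0.52825184 -0.36934207  0.11977573]
side {-0.08: 15, -0.07: 33, -0.06: 32, -0.05: 24, -0.04: 3, -0.03: 0, -0.02: 0, -0.01: 0, -0.0: 0, 0.01: 0, 0.02: 0, 0.03: 0, 0.04: 0, 0.05: 2, 0.06: 87, 0.07: 110, 0.08: 145, 0.09: 44, 0.1: 0, 0.11: 0}
green [[0.5156, -0.3874, 0.0462], [0.5268, -0.3772, 0.0546], [0.5418, -0.3646, 0.0594]]
bar rel hinge 0.145 0.05500000000000001
scene {-0.08: 0, -0.07: 0, -0.06: 0, -0.05: 0, -0.04: 0, -0.03: 0, -0.02: 0, -0.01: 0, -0.0: 0, 0.01: 0, 0.02: 0, 0.03: 0, 0.04: 0, 0.05: 0, 0.06: 0, 0.07: 0, 0.08: 5, 0.09: 4, 0.1: 0, 0.11: 0}
green 0
bar rel hinge 0.033 0.20400000000000001
```

View pics/s7.png

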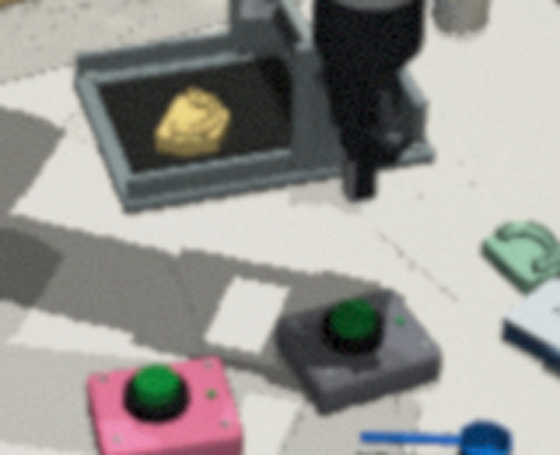

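The shield is fully open (bar at about 100°). The real tip is about 0.10 m above the grey button (crop px 353,320). I descend, watching the force.

>>> move_arm(series=[[0, 0.002, 0.09, 0, 0, 0], [0, 0.004, 0.16, 0, 0, 0], [0, 0.004, 0.18, 0, 0, 0], [0, 0.004, 0.19, 0, 0, 0], [0, 0.004, 0.19, 0, 0, 0]])

```text
time_s: 10.07
eef_pos: [0.5279, -0.3723, 0.0246]
tcp_rot: [3.139, 0.001, -0.194]
wrist_force: [-0.1, 0.0, -0.2]
finger_gap: 0.0001
finger_force: 0.0
```

>>> move_arm(series=[[0, 0, 0.008, 0, 0, 0], [0, 0, 0.008, 0, 0, 0]])

```text
time_s: 10.32
eef_pos: [0.5274, -0.372, 0.0193]
tcp_rot: [3.14, 0.003, -0.194]
wrist_force: [-0.0, -0.5, -0.4]
finger_gap: 0.0001
finger_force: 0.0
```

>>> move_arm(series=[[0, 0, 0.008, 0, 0, 0], [0, 0, 0.008, 0, 0, 0]])

```text
time_s: 10.58
eef_pos: [0.5275, -0.3721, 0.0151]
tcp_rot: [3.14, 0.003, -0.194]
wrist_force: [-0.1, 0.4, 2.2]
finger_gap: 0.0
finger_force: 1.1
```

>>> move_arm(series=[[0, 0, 0.008, 0, 0, 0], [0, 0, 0.008, 0, 0, 0]])

```text
time_s: 10.82
eef_pos: [0.5276, -0.3721, 0.0112]
tcp_rot: [3.14, 0.003, -0.194]
wrist_force: [1.3, -0.3, 4.1]
finger_gap: 0.0001
finger_force: 1.9
```

>>> move_arm(series=[[0, 0, 0.004, 0, 0, 0], [0, 0, 0.004, 0, 0, 0]])

```text
time_s: 11.08
eef_pos: [0.5276, -0.3722, 0.0093]
tcp_rot: [3.14, 0.003, -0.194]
wrist_force: [1.8, -0.8, 4.4]
finger_gap: 0.0001
finger_force: 2.3
```

>>> move_arm(series=[[0, 0, 0.003, 0, 0, 0], [0, 0, 0.003, 0, 0, 0]])

```text
time_s: 11.32
eef_pos: [0.5276, -0.3722, 0.0088]
tcp_rot: [3.139, 0.002, -0.194]
wrist_force: [-1.4, 1.4, 11.2]
finger_gap: 0.0002
finger_force: 5.9
```

>>> move_arm(series=[[0, 0, 0.003, 0, 0, 0], [0, 0, 0.003, 0, 0, 0]])

```text
time_s: 11.58
eef_pos: [0.5277, -0.3723, 0.0087]
tcp_rot: [3.139, 0.002, -0.194]
wrist_force: [-4.0, 3.4, 20.7]
finger_gap: -0.0
finger_force: 10.4
```

The button has bottomed out (21 N against 5 N, with no further travel). I lift off and check.

>>> move_arm(series=[[0, 0, -0.03, 0, 0, 0], [0, 0, -0.12, 0, 0, 0], [0, 0, -0.22, 0, 0, 0], [0, 0, -0.22, 0, 0, 0], [0, 0, -0.22, 0, 0, 0], [0, 0, -0.22, 0, 0, 0]])

```text
time_s: 12.32
eef_pos: [0.5271, -0.3713, 0.1144]
tcp_rot: [-3.141, 0.006, -0.194]
wrist_force: [0.5, -0.2, 0.3]
finger_gap: 0.0002
finger_force: 0.0
```

```bash
python3 - <<'E'
from h import *
for c in ("side","scene"):
    p=eyes.get_image(c); hsv=cv2.cvtColor(p["img"],cv2.COLOR_RGB2HSV)
    if c=="side": save(p,"s8.png",(200,100,420,360),2.2)
    w=pts(p,cv2.inRange(hsv,(40,90,40),(90,255,255))>0)
    g=w[(abs(w[:,:2]-[.529,-.37])<.04).all(1)&(w[:,2]>.04)&(w[:,2]<.08)]; print("green",np.percentile(g,[3,50,97],axis=0).round(4).tolist() if len(g) else 0)
    o=pts(p,cv2.inRange(hsv,(6,130,110),(17,255,255))>0); o=o[(o[:,2]>.25)&(o[:,0]>.5)]-off(HX,0)
    if len(o): print("bar",np.median(o@BX).round(3),np.median(o[:,2]).round(3)+.068)
E
```

```text
green [[0.5151, -0.3882, 0.0426], [0.5263, -0.377, 0.0534], [0.5424, -0.3606, 0.0594]]
bar 0.037 0.20700000000000002
green 0
bar 0.032 0.20400000000000001
```

View pics/s8.png

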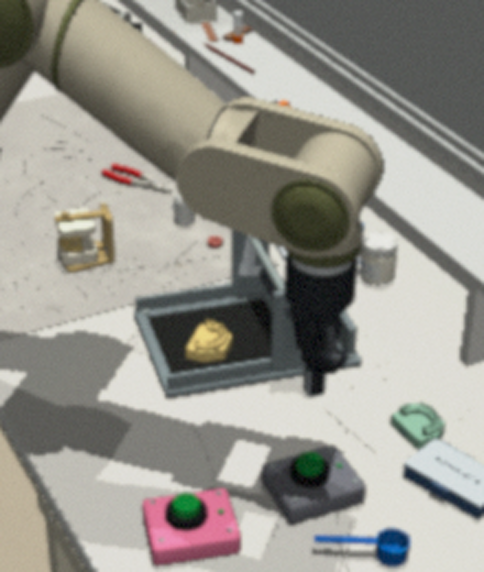

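The button (crop px 310,467) is back up, the cast (210,342) is untouched, the shield stands fully open, and the arm is clear of everything.

```bash
python3 -c "
from plant import arm; print(arm.hand_in())"
```

```text
the job is handed in; nothing more can be done
None
```

The shield stands fully open by itself, the grey box's green button was pressed all the way down and sprang back, nothing was picked up, and the job was handed in at about 12.5 s; a first push slid over the bar without lifting it.

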